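# Make up the ceiling-light kit and the wall-spotlight kit

## Task

Make up two lamp-repair kits in the green lift-out trays: for the ceiling light, stand the bulb-changer head mouth down in the open bay of the smaller two-bay tray and set the pear-shaped globe cap down in that tray's round cup; for the wall spotlight, lay the screwdriver along the long bay of the larger three-bay tray, stand the ceramic fuse upright on its wide end in the small open bay, and set the flat-faced spot globe cap down in its cup. Set the globes and the fuse down without dropping them, let go of everything, and leave the tape roll and the can where they are.

Things in the scene. Friction and masses are not known exactly. Their poses are not given: they have to be found in the camera images.
- pear_globe_mid (a point): Pear-shaped frosted globe, 60 mm wide, 106 tall, 50 g. Point: on its axis at the widest height, 75 above the end of its 22 mm cap, 31 below the top; z up. It stands cap down in a hole of a fixed beech rack (100 x 250, top 56 above the bench, 2 holes 130 apart, either globe in either), resting where it is 38 wide, 31 below the point. Sits the same way in a tray cup.
- spot_globe_mid (a point): Mushroom-shaped frosted spot globe with a flat top face, 50 mm wide, 82 tall, 45 g. Point: on its axis in the middle of its widest belt (10 high), 66 above the end of its 22 mm cap, 16 below the top; z up. It stands cap down in the other rack hole, resting where it is 38 wide, 22 below the point. Sits the same way in a tray cup.
- changer_socket (a point): Bulb-changer head standing mouth down on the bench, 110 g: a basket of six sprung steel fingers with rubber tips, 66 mm wide and 59 high, and on top of it a grey pole socket, 32 diameter, 59 to 98 above the foot. Point: on the axis at the middle of the socket, where it is gripped (firmly, for the basket swings below), 80 above the foot; z up.
- fuse_mid (a point): White ceramic bottle fuse standing on its wide end, 45 g: 26 mm diameter from 4 to 38 above the foot, then a narrower nose with a brass contact, 52 tall in all. Point: on the axis half-way up, 26 above the foot; z up.
- screwdriver_handle (a point): Screwdriver lying on the bench, 165 mm long, 75 g: black hexagonal handle 24 across flats, 78 long; stainless blade 6.4 thick. Point: middle of the handle, 12 above what it lies on. x runs along the tool to the blade tip, 126 from the point; the butt is 39 behind it; the balance point is 10 to 20 ahead of it.
- ceiling_tray: Smaller green tray, 105 (x) x 210 (y) mm, fixed. Origin: centre of its underside, on the bench; z up. Floor 4 thick, walls 4 thick, 25 high; divider 20 high at y 0. Open bay, 97 x 99 inside, centred at x 0, y -51.5. In the other bay a round cup, 45 outside, 38 inside diameter, rim 52 above the bench, centred at x 0, y +51.5.
- wall_tray: Larger green tray, 180 (x) x 210 (y) mm, fixed. Origin: centre of its underside, on the bench; z up. Floor 4 thick, walls 25 high, dividers 20. Long bay, 80 (x) x 202 (y) inside, centred at x -46, y 0. Small open bay, 88 x 99, centred at x +42, y -51.5. Third bay: a round cup, 45 outside, 38 inside, rim 52 above the bench, centred at x +42, y +51.5.
- tape: Roll of black insulating tape lying flat, 72 mm diameter, 19 high, loose; to be left alone. Origin: centre of its underside.
- can: Can of contact cleaner, 58 mm diameter, 140 high, standing loose; to be left alone. Origin: centre of its underside.
Mind the look-alikes: they are no part of the job. What is shaped like the part that bears changer_socket but purple or red is not meant. Leave any blue look-alike of the part that bears spot_globe_mid alone.

How it is judged (in metres and radians):
At the end, for the whole second after the job is handed in: Each thing in its own bay or cup, released and still: changer head and fuse standing (0.1 rad) on their bay floors, screwdriver level on the long bay's floor and along it (0.35 rad), globes seated cap down in their cups (10 mm, 0.25 rad) (x of changer_socket in the frame of ceiling_tray between -0.022 and 0.022 m and y of changer_socket in the frame of ceiling_tray between -0.075 and -0.028 m and z of changer_socket in the frame of ceiling_tray between 0.078 and 0.09 m and angle between each of changer_socket, fuse_mid's own z axis and vertical below 0.1 rad and linear speed of each of changer_head, pear_globe, spot_globe, fuse, screwdriver below 0.02 m/s and contact force between each of changer_head, pear_globe, spot_globe, fuse, screwdriver and the fingers below 0.05 N and x of pear_globe_mid in the frame of ceiling_tray between -0.01 and 0.01 m and y of pear_globe_mid in the frame of ceiling_tray between 0.0415 and 0.0615 m and z of pear_globe_mid in the frame of ceiling_tray between 0.076 and 0.09 m and angle between each of pear_globe_mid, spot_globe_mid's own z axis and vertical below 0.25 rad and x of spot_globe_mid in the frame of wall_tray between 0.032 and 0.052 m and y of spot_globe_mid in the frame of wall_tray between 0.0415 and 0.0615 m and z of spot_globe_mid in the frame of wall_tray between 0.067 and 0.081 m and x of fuse_mid in the frame of wall_tray between 0.01 and 0.074 m and y of fuse_mid in the frame of wall_tray between -0.09 and -0.013 m and z of fuse_mid in the frame of wall_tray between 0.026 and 0.034 m and x of screwdriver_handle in the frame of wall_tray between -0.076 and -0.016 m and y of screwdriver_handle in the frame of wall_tray between -0.066 and 0.066 m and z of screwdriver_handle in the frame of wall_tray between 0.012 and 0.02 m and angle between screwdriver_handle's own x axis and vertical between 1.49 and 1.65 rad and angle between the x axis of screwdriver_handle and the y axis of wall_tray, either way round below 0.35 rad); the robot touches nothing.
It fails at once if pear globe dropped: falling faster than 0.8 m/s (a fall of over 30 mm) with no finger on it (linear speed of pear_globe above 0.8 m/s and contact force between pear_globe and the fingers below 0.01 N).
It fails at once if spot globe dropped: falling faster than 0.8 m/s (a fall of over 30 mm) with no finger on it (linear speed of spot_globe above 0.8 m/s and contact force between spot_globe and the fingers below 0.01 N).
It fails at once if fuse dropped: falling faster than 0.8 m/s (a fall of over 30 mm) with no finger on it (linear speed of fuse above 0.8 m/s and contact force between fuse and the fingers below 0.01 N).
It fails at once if the tape roll or can moved by more than 20 mm (distance of any of tape, can from where it was at the start of the episode above 0.02 m).
It also fails if it takes over 134 s, if anything falls off the work surface, if the arm or the gripper's body presses on something with over 40 N, if the wrist force passes 120 N, or if a joint passes its speed limit or range.

## Robot

A 6-joint arm with a two-finger parallel gripper is mounted at the origin on the work surface. World frame = base frame: x ahead of the robot, y to its left, z up, the work surface at z = 0. Lengths are in mm, angles in degrees, forces in N, time in s.
With the tool pointing down it reaches from about 300 to 850 mm from the base axis. Payload 4.2 kg.
Tool frame: the origin (TCP) lies midway between the tips of the shut fingers; the grasp point (between the pads) lies env.hold_point_z behind it (env.hold_point_z is the distance from the TCP to the grasp point, in mm); z points along the fingers, y is the line along which they close (so a half turn about z gives the same grasp; the last joint's range is limited). The gripper opens to 91 mm and grips with 3 to 60 N. Pads are 32 mm wide; open, the fingers measure 118 mm over their backs; the gripper's body (76 mm by 178 mm) begins 60 mm behind the grasp point.
Start: joints at [-65.374, 18.312, 89.639, -0, 72.044, -1.146], TCP at [250.007, -517.822, 213.976] pointing down, gripper open.
Joint ranges: [-177.97, 177.97], [-48.28, 115.42], [12.27, 149.76], [-77.06, 257.06], [2.81, 150.46], [-146.56, 146.56]. Speed limits (degrees/s): [147.25, 147.25, 180, 180, 180, 180].

## Interface

Orientations are given as [roll, pitch, yaw] about the fixed x, y, z axes, in that order (R = Rz(yaw) Ry(pitch) Rx(roll)).
In Python, from workcell import env, viewer, spotter gives the robot as it stands.
- The arm moves only by the tool apply_moves, never from a script. Its arguments are lists of equal length, an entry for each row: "delta_pos": the shift along the world's x, y, z normalised to -1 to 1, where 1 is 120 mm, a list of three; "rot": the turn, a rotation vector about the world's x, y, z normalised to -1 to 1, where 1 is 1.5 rad, a list of three; "hand": the opening, from 0 (shut) to 1 (fully open). A call has 1 to 10 rows; each row is the pose to reach, as a shift and turn from the pose commanded when the call began; what a row does not reach only later rows make up. A row lasts 1/12 s, in which the tool goes at most 41.7 mm and 7.16 degrees, less where a joint would pass 70% of its speed; a pose out of reach is approached as far as the arm can. A call with a number of a shift or a turn outside -1 to 1 is refused whole. A call with a gripper value outside its range is refused whole. The fingers move at their own pace and stop on an object; "newtons" is the grip in N (left out, the last holds). Time passes only in rows, so rows that repeat a pose let the fingers close. It gives the time, the measured TCP pose, the force, the opening and the grip force at its end, in the units of the state.
- env.state(): the state, without advancing time (a new reading comes with each control period).
- viewer.grab_frame(name): name is "side" or "top"; returns a dict with "pixels" (420x560x3 uint8, red, green, blue), "camera_matrix" (3x3 intrinsics, pixels), "R" (3x3) and "t" (3): a world point X has camera coordinates R X + t. Camera axes: x right, y down, z forward; pixel columns grow to the right and rows downward; lengths in mm; the calibration is good to about 2 mm. A picture is of the moment at which its call begins. There is no depth.
- env.job_done(): hands the job in; it is judged then, once.
Trained networks look in a picture, given as the dict that the camera call returned (one of the last four; its "shot" number tells which), for a name from the list of things; names that differ only in an ending like _2 or _b are one class to them, and where a whole thing is asked for, a point or a joint stands for the part that bears it (a point fixed in the world has none). Each returns a list of dicts, best first, with "score" (0 to 1); they miss things now and then, are a little off and sometimes report something else, mostly with a low value. They report only what shows in the picture. A call takes as long as a camera call. They do not tell look-alikes from the thing itself.
- spotter.trace(picture, query): "mask" (420x560 bool, what is visible of it) and "box" ([centre column, centre row, width, height] in pixels, round what is visible of it).
- spotter.landmark_of(picture, query): "position" ([column, row] in pixels: a listed point, or the origin of a listed thing).
The state is a dict: "time_s": time; "qpos": joint angles; "qvel": joint speeds; "effort": joint torques, N m; "ee_pos": TCP position; "ee_rot": TCP orientation; "force": force on the tool from outside, world axes, zero at the start; "torque": the same for the moment, N m; "gripper_width": finger opening in mm; "gripper_force": force on a finger pad.
Only numpy, scipy, OpenCV 4.12 (cv2) and the standard library are available. Lean on these libraries where they do the work, as an engineer would, in place of code of your own. Each camera call takes 0.05 s, during which the arm holds its last target. There are 200 camera calls.

## Working session

There is one attempt and no reset: what is moved stays moved. The work goes in short steps, Python scripts to look and compute and a tool call to move; the robot and the scene stay as the last step left them, time stands still between calls to the robot, and variables do not carry over. Pictures are saved under pics/ and viewed, at most 14 in all, crops included, and the job is handed in when it is done.

Besides the shell and the picture viewer there is one more tool, called after "Call:" in YAML: its name, and indented under it one key for each argument. apply_moves: Moves the arm, as the interface text tells. Its arguments: {"type":"object","properties":{"delta_pos":{"type":"array"},"rot":{"type":"array"},"hand":{"type":"array"},"newtons":{"type":"number"}},"required":["delta_pos","rot","hand"]}

```bash
mkdir -p pics; ls; cat > h.py <<'E'
from workcell import env, viewer, spotter
import cv2, numpy as np
def save(f,n): cv2.imwrite('pics/'+n, cv2.cvtColor(f['pixels'],cv2.COLOR_RGB2BGR))
def ray(f,p):
    K,R,t=map(np.array,(f['camera_matrix'],f['R'],f['t']))
    d=R.T@np.linalg.solve(K,[p[0],p[1],1.0]); return -R.T@t.ravel(), d/np.linalg.norm(d)
def onz(f,p,z):
    c,d=ray(f,p); return c+d*(z-c[2])/d[2]
def proj(f,X):
    K,R,t=map(np.array,(f['camera_matrix'],f['R'],f['t']))
    q=K@(R@np.array(X,float)+t.ravel()); return q[:2]/q[2]
def tri(f1,p1,f2,p2):
    c1,d1=ray(f1,p1);c2,d2=ray(f2,p2)
    s=np.linalg.lstsq(np.stack([d1,-d2],1),c2-c1,rcond=None)[0]
    a,b=c1+s[0]*d1,c2+s[1]*d2; return (a+b)/2,np.linalg.norm(a-b)
E
cat > look.py <<'E'
from h import *
T=viewer.grab_frame('top');S=viewer.grab_frame('side');save(T,'t0.png');save(S,'s0.png')
np.set_printoptions(precision=1,suppress=True)
print(env.hold_point_z, env.state())
Z=dict(pear_globe_mid=87,spot_globe_mid=78,changer_socket=80,fuse_mid=26,screwdriver_handle=12,ceiling_tray=0,wall_tray=0,tape=0,can=0)
for n,z in Z.items():
    for nm,f in (('T',T),('S',S)):
        for r in spotter.landmark_of(f,n)[:4]:
            print(n,nm,round(r['score'],2),np.array(r['position']),onz(f,r['position'],z))
for f in (T,S): print(ray(f,(280,210)))
E
python3 look.py
```

```text
pics
18.8 {'time_s': 0.1, 'qpos': array([-65.4,  18.3,  89.7,  -0. ,  72. ,  -1.1]), 'qvel': array([ 0. , -0. , -0.2,  0.1,  0. , -0. ]), 'effort': array([  0. , -41.3, -23.3,   0.1,   0. ,  -0. ]), 'ee_pos': array([ 249.8, -517.4,  213.2]), 'ee_rot': array([-179.9,   -0. ,   25.8]), 'force': array([-0.8,  0.9, -0.6]), 'torque': array([0., 0., 0.]), 'gripper_force': 0.0, 'gripper_width': 91.44733957983308}
pear_globe_mid T 0.64 [303.5 138.6] [678.3 -44.   87. ]
pear_globe_mid S 0.89 [236.4 189.6] [668.6 -33.   87. ]
spot_globe_mid T 0.85 [172.7 124.3] [703.2 219.8  78. ]
spot_globe_mid S 0.95 [155.4 271.1] [704.5 223.9  78. ]
spot_globe_mid S 0.7 [201.8 225.5] [686.4  85.4  78. ]
spot_globe_mid S 0.64 [338.2 168.1] [ 490.9 -209.1   78. ]
changer_socket T 0.87 [374.  139.4] [ 681.6 -187.    80. ]
changer_socket T 0.82 [352.5 279.6] [ 400.1 -145.5   80. ]
changer_socket T 0.8 [327.2 207.3] [541.9 -93.9  80. ]
changer_socket S 0.89 [300.2 190.9] [540.5 -97.4  80. ]
changer_socket S 0.81 [264.  153.9] [ 672.8 -178.    80. ]
changer_socket S 0.79 [370.2 191.7] [ 397.3 -162.7   80. ]
fuse_
[... 196 characters left out ...]
543.  -104.1   12. ]
screwdriver_handle S 0.88 [308.4 238.1] [489.1 -31.5  12. ]
ceiling_tray T 0.74 [420.  222.4] [ 520.3 -303.1    0. ]
ceiling_tray S 0.93 [338.5 167.4] [ 515.6 -298.1    0. ]
ceiling_tray S 0.22 [201.6 224.7] [733.7  29.2   0. ]
wall_tray T 0.92 [132.3 233.4] [484.  312.4   0. ]
wall_tray S 0.68 [237.7 382.2] [475.7 319.1   0. ]
tape T 0.86 [422.7 139.8] [ 701.4 -310.     0. ]
tape S 0.85 [276.9 144.8] [ 703.5 -313.6    0. ]
can T 0.91 [127.9 132. ] [703.1 332.2   0. ]
can S 0.61 [131.5 333.1] [706.4 323.8   0. ]
can S 0.29 [203. 230.] [722.   41.7   0. ]
(array([ 457.6,   10.8, 1071.2]), array([ 0.1, -0. , -1. ]))
(array([264.7, 587.6, 800.2]), array([ 0.3, -0.6, -0.7]))
```

```bash
python3 -c "
import cv2
for n in ('t0','s0'): cv2.imwrite('pics/'+n+'b.png',cv2.resize(cv2.imread('pics/'+n+'.png'),(800,600),interpolation=cv2.INTER_CUBIC))"
```

```text
(no output)
```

View pics/t0b.png

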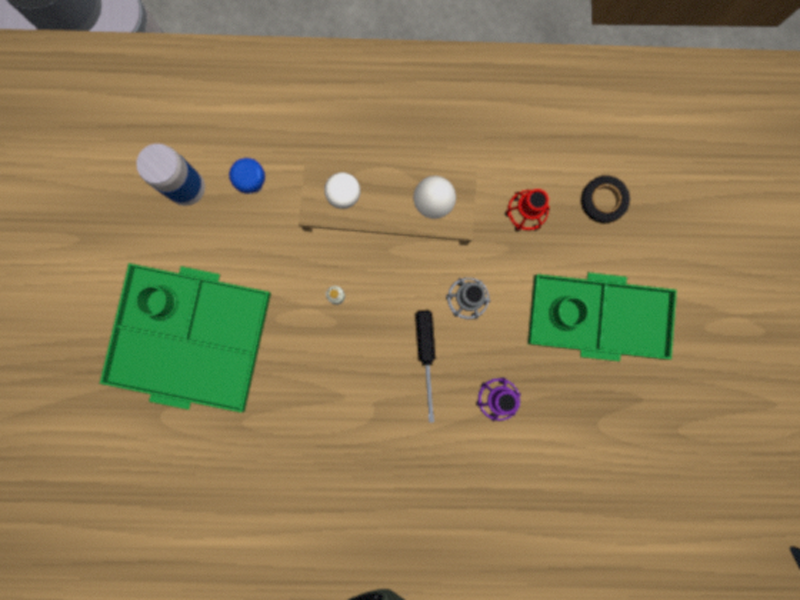

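View pics/s0b.png

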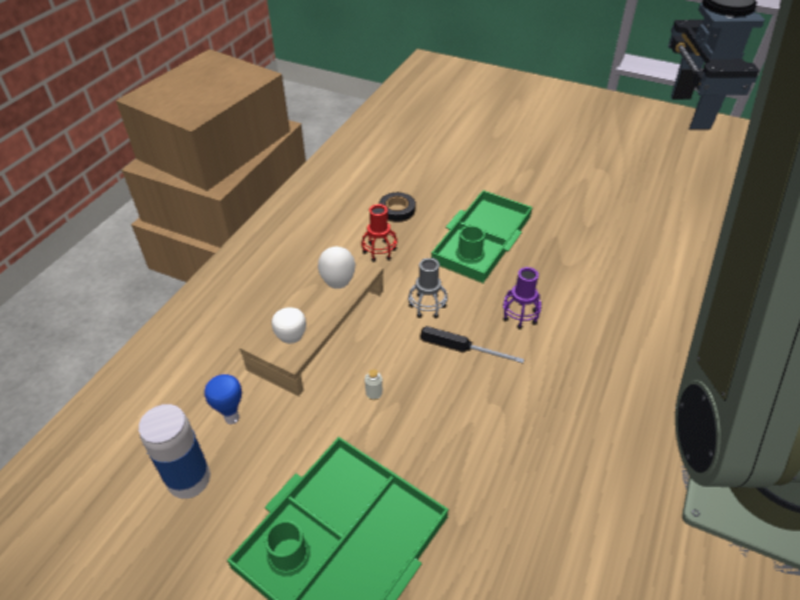

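The top view shows the real objects, in 800x600 pixels:
- Grey changer at (469,297), pear at (434,197), white spot globe at (342,190), and fuse at (336,294).
- Screwdriver running from (425,315) to (431,418), with its tip toward the robot.
- Cups on the left (+y) side of both trays, and the long bay of the large tray at the bottom (-x).

The red and purple heads and the blue globe are decoys.

```bash
cat > meas.py <<'E'
from h import *
from scipy.optimize import minimize
np.set_printoptions(precision=1,suppress=True)
T=viewer.grab_frame('top');S=viewer.grab_frame('side')
def green(f):
    h=cv2.cvtColor(f['pixels'],cv2.COLOR_RGB2HSV)
    return cv2.inRange(h,(50,120,30),(80,255,255))
def tray(g,x0,w,d):
    ms=[]
    for f in (T,S):
        m=green(f); n,l,st,c=cv2.connectedComponentsWithStats(m)
        p=proj(f,[*x0,10]); i=min((k for k in range(1,n) if st[k,4]>800),key=lambda k:np.hypot(*(c[k]-p)))
        m=(l==i).astype(np.uint8); m=cv2.morphologyEx(m,cv2.MORPH_CLOSE,np.ones((7,7)))
        ms.append((f,m))
    def cost(v,parts=False):
        cs,sn=np.cos(v[2]),np.sin(v[2]);e=[]
        def q(pts): return [(v[0]+cs*a-sn*b,v[1]+sn*a+cs*b,z) for a,b,z in pts]
        for f,m in ms:
            im=np.zeros((1680,2240),np.uint8)
            shapes=[[(sx*w/2,sy*d/2,z) for sx in(-1,1) for sy in(-1,1) for z in(0,25)],
                    [(g+22.5*np.cos(t),51.5+22.5*np.sin(t),z) for t in np.arange(0,6.28,.3) for z in(4,52)]]
            for s in shapes:
                P=np.array([proj(f,X) for X in q(s)])*4+1.5
                cv2.fillConvexPoly(im,cv2.convexHull(P.astype(np.float32)).round().astype(np.int32),1)
            M=cv2.resize(m,(2240,1680),interpolation=cv2.INTER_NEAREST)
            e.append((im!=M).sum()/M.sum())
        return e if parts else sum(e)
    best=min((minimize(cost,[*x0,a],method='Nelder-Mead',options=dict(initial_simplex=[[*x0,a],[x0[0]+8,x0[1],a],[x0[0],x0[1]+8,a],[*x0,a+.1]],maxiter=90)) for a in(-.1,)),key=lambda r:r.fun)
    v=best.x; print('tray',v[:2],np.degrees(v[2]),cost(v,True))
    return v
def at(v,x,y): c,s=np.cos(v[2]),np.sin(v[2]); return np.array([v[0]+c*x-s*y,v[1]+s*x+c*y])
c=tray(0,(518,-300),105,210); w=tray(42,(480,315),180,210)
print('changer tgt',at(c,0,-51.5),'pear tgt',at(c,0,51.5),'fuse',at(w,42,-51.5),'spot',at(w,42,51.5),'sd handle tip+y',at(w,-46,-43),'tip -y',at(w,-46,43))
for n,z,xy in (('pear_globe_mid',87,(675,-40)),('spot_globe_mid',78,(686,85)),('changer_socket',80,(541,-95)),('fuse_mid',26,(546,92)),('screwdriver_handle',12,(487,-31))):
    P=[];L=[]
    for nm,f in (('T',T),('S',S)):
        p0=proj(f,[*xy,z])
        r=[q for q in spotter.trace(f,n) if np.hypot(*(np.array(q['box'][:2])-p0))<25]
        l=[q for q in spotter.landmark_of(f,n) if np.hypot(*(np.array(q['position'])-p0))<15]
        if l: L.append((f,l[0]['position'])); 
        if r:
            m=r[0]['mask'].astype(np.uint8); ys,xs=np.nonzero(m); P.append((f,(xs.mean(),ys.mean())))
            (cx,cy),rad=cv2.minEnclosingCircle(np.stack([xs,ys],1).astype(np.float32))
            print(n,nm,'score',round(r[0]['score'],2),'centroid',onz(f,(xs.mean(),ys.mean()),z)[:2],'circ',onz(f,(cx,cy),z)[:2],'area',m.sum(),'box',np.array(r[0]['box']))
            if n[0]=='s' and n[1]=='c':
                vx,vy,a,b=cv2.fitLine(np.stack([xs,ys],1).astype(np.float32),cv2.DIST_L2,0,.01,.01).ravel()
                A,B=onz(f,(a-20*vx,b-20*vy),8),onz(f,(a+20*vx,b+20*vy),8); print('  yaw',np.degrees(np.arctan2(*(B-A)[[1,0]])))
                pr=(xs-a)*vx+(ys-b)*vy
                for s in(pr.min(),pr.max()): print('  end',onz(f,(a+s*vx,b+s*vy),8))
    for tag,Q in (('mask',P),('lm',L)):
        if len(Q)==2: print('   tri',tag,*tri(*Q[0],*Q[1]))
# dark socket hole / white globes in top picture
E
python3 meas.py
```

```text
tray [ 521.8 -302.7] -5.546099958858382 [np.float64(0.08401758114374035), np.float64(0.11891962421711899)]
tray [478.1 314.1] -10.413041006373287 [np.float64(0.05481001206272618), np.float64(0.0528678960373387)]
changer tgt [ 516.8 -354. ] pear tgt [ 526.8 -251.5] fuse [510.1 255.8] spot [528.8 357.1] sd handle tip+y [425.1 280.1] tip -y [440.7 364.7]
pear_globe_mid T score 0.91 centroid [680.9 -44.6] circ [681.2 -44.2] area 717 box [305.1 134.5  28.1  26.8]
pear_globe_mid S score 0.76 centroid [673.5 -40.3] circ [674.5 -39.5] area 582 box [238.9 186.7  25.1  27.2]
   tri mask [680.2 -45.9  79.9] 5.046882297929638
   tri lm [680.  -43.4  82.5] 1.2007384371213286
spot_globe_mid T score 0.76 centroid [688.3  85.4] circ [688.5  85.6] area 496 box [241.  132.8  30.7  30.4]
spot_globe_mid S score 0.82 centroid [682.3  89.2] circ [682.1  89.5] area 483 box [203.7 227.8  23.8  21.7]
   tri mask [688.   85.2  71.5] 3.7265516603933526
   tri lm [685.5  89.3  81.2] 13.435046855330095
changer_socket T score 0.7 centroid [539.4 -94.6] circ [537.5 -94.5] area 566 box [324.9 211.6  29.3  25.9]
cha
[... 291 characters left out ...]
06.6  15.2  14.9]
fuse_mid S score 0.68 centroid [540.8  98.8] circ [540.3  98.2] area 190 box [260.1 267.4  10.   20.4]
   tri mask [543.9  94.9  19.5] 1.522325483689396
   tri lm [542.5  91.3  26.1] 0.26887373962877137
screwdriver_handle T score 0.73 centroid [484.7 -38.4] circ [446.4 -38.5] area 457 box [297.1 253.7  13.2  76.7]
  yaw -175.2168259663159
  end [526.2 -35.1   8. ]
  end [368.  -48.3   8. ]
screwdriver_handle S score 0.97 centroid [463.5 -38.5] circ [440.3 -39.1] area 550 box [330.2 242.5  70.3  24.6]
  yaw -174.7507082566096
  end [526.  -36.1   8. ]
  end [360.2 -51.3   8. ]
   tri mask [475.2 -41.7   4.4] 20.307704710104968
   tri lm [488.3 -41.4  -4. ] 3.5386752014209435
```

```bash
cat > ov.py <<'E'
from h import *
import sys
def at(v,x,y,z):
    a=np.radians(v[2]);c,s=np.cos(a),np.sin(a); return (v[0]+c*x-s*y,v[1]+s*x+c*y,z)
C=(521.8,-302.7,-5.5);W=(478.1,314.1,-10.4)
T=viewer.grab_frame('top');S=viewer.grab_frame('side')
def draw(f,v,w,g):
    im=cv2.resize(cv2.cvtColor(f['pixels'],cv2.COLOR_RGB2BGR),None,fx=4,fy=4,interpolation=cv2.INTER_CUBIC)
    def pl(pts,col): cv2.polylines(im,[(np.array([proj(f,p) for p in pts])*4+1.5).round().astype(np.int32)],True,col,1)
    pl([at(v,a*w/2,b*105,25) for a,b in((1,1),(1,-1),(-1,-1),(-1,1))],(0,0,255))
    pl([at(v,a*w/2,b*105,0) for a,b in((1,1),(1,-1),(-1,-1),(-1,1))],(255,0,255))
    for r in(19,22.5): pl([at(v,g+r*np.cos(t),51.5+r*np.sin(t),52) for t in np.arange(0,6.28,.2)],(0,255,255))
    p=(proj(f,at(v,0,0,10))*4).astype(int); x=np.clip(p[0]-240,0,2240-400);y=np.clip(p[1]-200,0,1680-300)
    x0=np.clip(p[0]-250,0,2240-500);y0=np.clip(p[1]-250,0,1680-500)
    return cv2.resize(im[y0:y0+500,x0:x0+500],(300,300))if 0 else im[y0:y0+500,x0:x0+500]
o=np.vstack([np.hstack([draw(f,C,105,0) for f in(T,S)]),np.hstack([draw(f,W,180,42) for f in(T,S)])])
cv2.imwrite('pics/ov.png',cv2.resize(o,(600,600),interpolation=cv2.INTER_AREA))
E
python3 ov.py
```

```text
(no output)
```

View pics/ov.png

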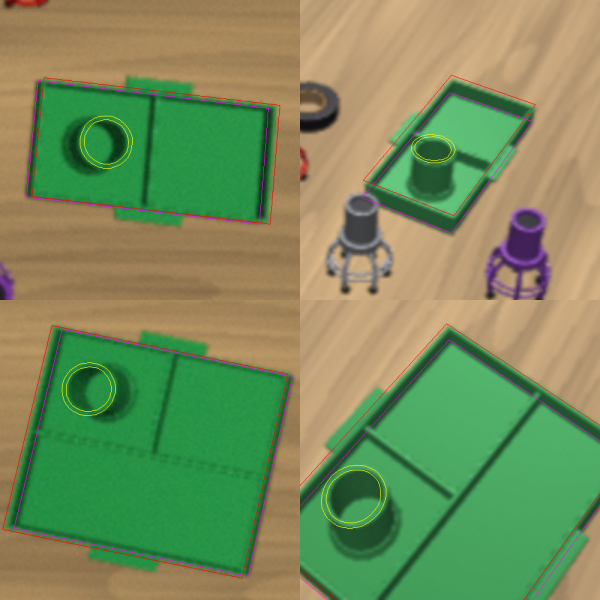

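The outlines match both trays to within a few mm, with the cup rims at the expected positions. First move: go to the screwdriver.

Call:
apply_moves:
  delta_pos:
    - [0.47,0.997,-0.133]
    - [0.47,0.997,-0.133]
    - [0.47,0.997,-0.133]
    - [0.47,0.997,-0.133]
    - [0.47,0.997,-0.133]
  rot:
    - [0,0,-0.12]
    - [0,0,-0.242]
    - [0,0,-0.242]
    - [0,0,-0.242]
    - [0,0,-0.242]
  hand: [0.6,0.6,0.6,0.6,0.6]
  newtons: 20

```text
time_s: 2.62
ee_pos: [307.0, -395.8, 198.0]
ee_rot: [-180.0, 0.0, 5.2]
force: [0.0, -0.7, 0.3]
gripper_width: 60.7
gripper_force: 0.0
```

Call:
apply_moves:
  delta_pos:
    - [0.47,0.997,-0.133]
    - [0.47,0.997,-0.133]
    - [0.47,0.997,-0.133]
    - [0.47,0.997,-0.133]
    - [0.47,0.997,-0.133]
  rot:
    - [0,0,0]
    - [0,0,0]
    - [0,0,0]
    - [0,0,0]
    - [0,0,0]
  hand: [0.6,0.6,0.6,0.6,0.6]

```text
time_s: 3.03
ee_pos: [363.5, -278.0, 182.2]
ee_rot: [180.0, -0.0, 5.2]
force: [-0.0, -0.2, 0.1]
gripper_width: 55.2
gripper_force: 0.0
```

Call:
apply_moves:
  delta_pos:
    - [0.47,0.997,-0.133]
    - [0.47,0.997,-0.133]
    - [0.47,0.997,-0.133]
    - [0.47,0.997,-0.133]
    - [0.47,0.997,-0.133]
  rot:
    - [0,0,0]
    - [0,0,0]
    - [0,0,0]
    - [0,0,0]
    - [0,0,0]
  hand: [0.6,0.6,0.6,0.6,0.6]

```text
time_s: 3.45
ee_pos: [420.4, -159.2, 166.2]
ee_rot: [179.9, -0.0, 5.2]
force: [-0.5, -1.0, 0.2]
gripper_width: 54.7
gripper_force: 0.0
```

Call:
apply_moves:
  delta_pos:
    - [0.47,0.997,-0.133]
    - [0.47,0.997,-0.133]
    - [0.47,0.997,-0.133]
    - [0.47,0.997,-0.133]
    - [0.47,0.997,-0.133]
    - [0.47,0.997,-0.133]
  rot:
    - [0,0,0]
    - [0,0,0]
    - [0,0,0]
    - [0,0,0]
    - [0,0,0]
    - [0,0,0]
  hand: [0.6,0.6,0.6,0.6,0.6,0.6]

```text
time_s: 3.95
ee_pos: [475.7, -41.4, 150.2]
ee_rot: [179.9, 0.0, 5.0]
force: [-0.8, 0.1, -0.3]
gripper_width: 54.6
gripper_force: 0.0
```

Call:
apply_moves:
  delta_pos:
    - [0,0.01,-0.33]
    - [0,0.01,-0.66]
    - [0,0.01,-0.98]
    - [0,0.01,-0.98]
  rot:
    - [0,0,0]
    - [0,0,0]
    - [0,0,0]
    - [0,0,0]
  hand: [0.6,0.6,0.6,0.6]

```text
time_s: 4.28
ee_pos: [469.9, -40.1, 27.4]
ee_rot: [-179.9, 0.8, 4.8]
force: [-1.4, -0.5, 0.1]
gripper_width: 54.3
gripper_force: 0.0
```

Call:
apply_moves:
  delta_pos:
    - [0,0,-0.12]
    - [0,0,-0.235]
    - [0,0,-0.235]
    - [0,0,-0.235]
    - [0,0,-0.235]
    - [0,0,-0.235]
    - [0,0,-0.235]
    - [0,0,-0.235]
    - [0,0,-0.235]
  rot:
    - [0,0,0]
    - [0,0,0]
    - [0,0,0]
    - [0,0,0]
    - [0,0,0]
    - [0,0,0]
    - [0,0,0]
    - [0,0,0]
    - [0,0,0]
  hand: [0.6,0.6,0.6,0,0,0,0,0,0]
  newtons: 25

```text
time_s: 5.03
ee_pos: [476.3, -38.3, 5.3]
ee_rot: [179.9, -0.1, 5.0]
force: [-0.9, -1.0, 7.7]
gripper_width: 26.7
gripper_force: 25.0
```

Call:
apply_moves:
  delta_pos:
    - [0,0,0]
    - [0,0,0.3]
    - [0,0,0.6]
    - [0,0,0.9]
    - [0,0,0.9]
  rot:
    - [0,0,0]
    - [0,0,0]
    - [0,0,0]
    - [0,0,0]
    - [0,0,0]
  hand: [0,0,0,0,0]

```text
time_s: 5.45
ee_pos: [480.2, -38.4, 118.7]
ee_rot: [179.9, -0.8, 5.0]
force: [1.4, -0.3, -0.7]
gripper_width: 26.6
gripper_force: 25.0
```

Call:
apply_moves:
  delta_pos:
    - [-0.08,0.3,0]
    - [-0.08,0.6,0]
    - [-0.08,0.817,0]
    - [-0.08,0.817,0]
    - [-0.08,0.817,0]
    - [-0.08,0.817,0]
  rot:
    - [0,0,0.07]
    - [0,0,0.145]
    - [0,0,0.217]
    - [0,0,0.29]
    - [0,0,0.36]
    - [0,0,0.434]
  hand: [0,0,0,0,0,0]

```text
time_s: 5.95
ee_pos: [465.5, 60.8, 111.9]
ee_rot: [-180.0, 0.0, 42.7]
force: [-0.6, -0.2, -2.0]
gripper_width: 26.2
gripper_force: 25.0
```

Call:
apply_moves:
  delta_pos:
    - [-0.08,0.3,0]
    - [-0.08,0.6,0]
    - [-0.08,0.817,0]
    - [-0.08,0.817,0]
    - [-0.08,0.817,0]
    - [-0.08,0.817,0]
    - [-0.08,0.817,0]
  rot:
    - [0,0,0.07]
    - [0,0,0.145]
    - [0,0,0.217]
    - [0,0,0.29]
    - [0,0,0.36]
    - [0,0,0.434]
    - [0,0,0.434]
  hand: [0,0,0,0,0,0,0]

```text
time_s: 6.53
ee_pos: [455.8, 158.3, 111.8]
ee_rot: [-180.0, 0.0, 79.7]
force: [0.1, -0.2, -1.4]
gripper_width: 26.7
gripper_force: 25.0
```

Call:
apply_moves:
  delta_pos:
    - [-0.08,0.3,0]
    - [-0.08,0.6,0]
    - [-0.08,0.817,0]
    - [-0.08,0.817,0]
  rot:
    - [0,0,0]
    - [0,0,0]
    - [0,0,0]
    - [0,0,0]
  hand: [0,0,0,0]

```text
time_s: 6.87
ee_pos: [447.3, 260.2, 112.3]
ee_rot: [179.9, -0.2, 79.6]
force: [0.2, 0.5, -0.8]
gripper_width: 26.3
gripper_force: 25.0
```

Call:
apply_moves:
  delta_pos:
    - [-0.08,0.3,0]
    - [-0.08,0.6,0]
    - [-0.08,0.817,0]
    - [-0.08,0.817,0]
    - [-0.08,0.817,0]
    - [-0.08,0.817,0]
  rot:
    - [0,0,0]
    - [0,0,0]
    - [0,0,0]
    - [0,0,0]
    - [0,0,0]
    - [0,0,0]
  hand: [0,0,0,0,0,0]

```text
time_s: 7.37
ee_pos: [436.7, 353.0, 111.8]
ee_rot: [-180.0, 0.1, 79.5]
force: [0.4, -0.1, -0.9]
gripper_width: 26.3
gripper_force: 25.0
```

```bash
python3 -c "
from h import *
T=viewer.grab_frame('top');S=viewer.grab_frame('side')
print(env.state()['ee_pos'],env.state()['ee_rot'])
o=np.hstack([T['pixels'][120:330,30:260],S['pixels'][210:420,140:370]])
cv2.imwrite('pics/sd.png',cv2.cvtColor(cv2.resize(o,(800,365)),cv2.COLOR_RGB2BGR))"
```

```text
[437.01502239 352.67358124 112.10276673] [-1.79970081e+02  6.40877100e-02  7.94633073e+01]
```

View pics/sd.png

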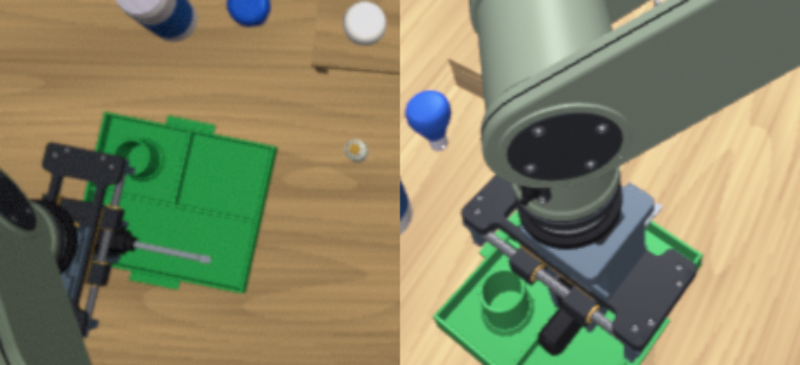

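The screwdriver is held level over the long bay and aligned with it, tip at about (205,258) in the crop. I'll lower it now.

Call:
apply_moves:
  delta_pos:
    - [0.01,0,-0.3]
    - [0.01,0,-0.6]
    - [0.01,0,-0.75]
    - [0.01,0,-0.8]
    - [0.01,0,-0.855]
    - [0.01,0,-0.855]
    - [0.01,0,-0.855]
  rot:
    - [0,0,0]
    - [0,0,0]
    - [0,0,0]
    - [0,0,0]
    - [0,0,0]
    - [0,0,0]
    - [0,0,0]
  hand: [0,0,0,0,0,0,0]

```text
time_s: 8.05
ee_pos: [439.4, 354.4, 10.9]
ee_rot: [179.9, -0.1, 79.5]
force: [0.3, 0.7, -1.5]
gripper_width: 26.7
gripper_force: 25.0
```

Call:
apply_moves:
  delta_pos:
    - [0,0,0]
    - [0,0,0]
    - [0,0,0]
    - [0,0,0]
    - [0,0,0.15]
    - [0,0,0.35]
    - [0,0,0.7]
    - [0,0,0.95]
    - [0,0,0.95]
  rot:
    - [0,0,0]
    - [0,0,0]
    - [0,0,0]
    - [0,0,0]
    - [0,0,0]
    - [0,0,0]
    - [0,0,0]
    - [0,0,0]
    - [0,0,0]
  hand: [0.42,0.42,0.42,0.42,0.42,0.42,0.42,0.42,0.5]

```text
time_s: 8.8
ee_pos: [441.8, 356.9, 130.7]
ee_rot: [179.5, -0.6, 79.6]
force: [0.7, 0.4, -0.8]
gripper_width: 42.6
gripper_force: 0.0
```

Call:
apply_moves:
  delta_pos:
    - [0.15,-0.35,0]
    - [0.29,-0.725,0]
    - [0.29,-0.725,0]
  rot:
    - [0,0,0]
    - [0,0,0]
    - [0,0,0]
  hand: [0.5,0.5,0.5]

```text
time_s: 9.05
ee_pos: [474.0, 263.2, 123.7]
ee_rot: [180.0, 0.1, 79.5]
force: [1.0, -0.1, -1.1]
gripper_width: 45.4
gripper_force: 0.0
```

Call:
apply_moves:
  delta_pos:
    - [0.15,-0.35,0]
    - [0.29,-0.725,0]
    - [0.29,-0.725,0]
  rot:
    - [0,0,0]
    - [0,0,0]
    - [0,0,0]
  hand: [0.5,0.5,0.5]

```text
time_s: 9.3
ee_pos: [509.2, 176.0, 123.5]
ee_rot: [179.9, 0.1, 79.4]
force: [0.0, -0.7, -1.0]
gripper_width: 45.8
gripper_force: 0.0
```

Call:
apply_moves:
  delta_pos:
    - [0.15,-0.35,0]
    - [0.29,-0.725,0]
    - [0.29,-0.725,0]
    - [0.29,-0.725,0]
    - [0.29,-0.725,0]
  rot:
    - [0,0,0]
    - [0,0,0]
    - [0,0,0]
    - [0,0,0]
    - [0,0,0]
  hand: [0.5,0.5,0.5,0.5,0.5]

```text
time_s: 9.72
ee_pos: [542.5, 93.3, 123.4]
ee_rot: [-179.9, -0.0, 79.5]
force: [-0.6, 1.2, 0.3]
gripper_width: 45.8
gripper_force: 0.0
```

```bash
python3 -c "
from h import *
T=viewer.grab_frame('top');S=viewer.grab_frame('side')
print(env.state()['ee_pos'],env.state()['ee_rot'])
for n in ('fuse_mid','screwdriver_handle'):
  L=[]
  for f in(T,S):
    for r in spotter.landmark_of(f,n)[:2]: print(n,r['score'],onz(f,r['position'],26 if n[0]=='f' else 16))
o=np.hstack([T['pixels'][120:330,30:260],S['pixels'][210:420,140:370]])
cv2.imwrite('pics/sd2.png',cv2.cvtColor(cv2.resize(o,(800,365)),cv2.COLOR_RGB2BGR))"
```

```text
[542.1489205   94.43742388 123.52421146] [-1.79953065e+02 -2.60092188e-02  7.96285901e+01]
fuse_mid 0.35 [ 687.82428849 -299.99348588   26.        ]
fuse_mid 0.62 [548.33422907  95.77312107  26.        ]
screwdriver_handle 0.7 [442.91001271 363.71243353  16.        ]
screwdriver_handle 0.64 [436.23515446 373.4859265   16.        ]
```

View pics/sd2.png

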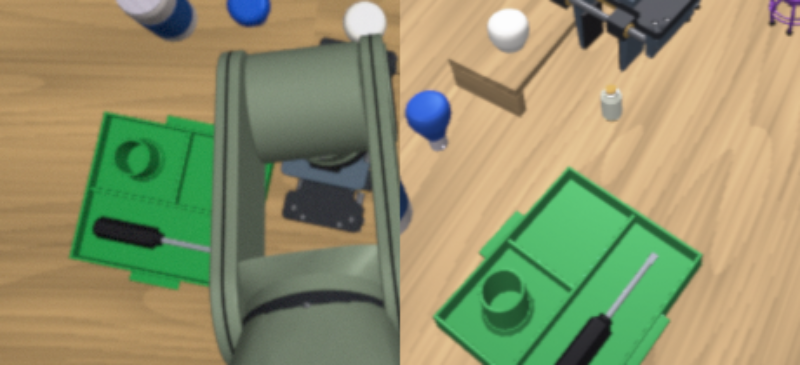

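The screwdriver lies along the long bay and has been released. The fuse is standing below the gripper. Now I'll pick it up.

Call:
apply_moves:
  delta_pos:
    - [0.01,0,-0.3]
    - [0.01,0,-0.5]
    - [0.01,0,-0.7]
    - [0.01,0,-0.85]
    - [0.01,0,-0.96]
    - [0.01,0,-0.96]
    - [0.01,0,-0.96]
  rot:
    - [0,0,0]
    - [0,0,0]
    - [0,0,0]
    - [0,0,0]
    - [0,0,0]
    - [0,0,0]
    - [0,0,0]
  hand: [0.5,0.5,0.5,0.5,0.5,0.5,0.5]
  newtons: 18

```text
time_s: 10.6
ee_pos: [543.6, 93.6, 8.2]
ee_rot: [-179.9, 0.0, 79.6]
force: [0.9, 0.2, 0.2]
gripper_width: 45.8
gripper_force: 0.0
```

Call:
apply_moves:
  delta_pos:
    - [0,0,0]
    - [0,0,0]
    - [0,0,0]
    - [0,0,0]
    - [0,0,0]
    - [0,0,0]
    - [0,0,0.2]
    - [0,0,0.45]
    - [0,0,0.7]
    - [0,0,0.7]
  rot:
    - [0,0,0]
    - [0,0,0]
    - [0,0,0]
    - [0,0,0]
    - [0,0,0]
    - [0,0,0]
    - [0,0,0]
    - [0,0,0]
    - [0,0,0]
    - [0,0,0]
  hand: [0,0,0,0,0,0,0,0,0,0]

```text
time_s: 11.43
ee_pos: [547.7, 93.6, 98.0]
ee_rot: [179.4, -0.2, 79.6]
force: [0.3, 1.0, 0.7]
gripper_width: 25.2
gripper_force: 18.0
```

Call:
apply_moves:
  delta_pos:
    - [-0.07,0.3,0]
    - [-0.14,0.6,0]
    - [-0.14,0.676,0]
  rot:
    - [0,0,0]
    - [0,0,0]
    - [0,0,0]
  hand: [0,0,0]

```text
time_s: 11.68
ee_pos: [525.6, 177.4, 92.2]
ee_rot: [-179.9, -0.1, 79.7]
force: [-0.3, -0.2, -1.2]
gripper_width: 25.5
gripper_force: 18.0
```

Call:
apply_moves:
  delta_pos:
    - [-0.07,0.3,0]
    - [-0.14,0.6,0]
    - [-0.14,0.676,0]
    - [-0.14,0.676,0]
    - [-0.14,0.676,0]
    - [-0.14,0.676,0]
  rot:
    - [0,0,0]
    - [0,0,0]
    - [0,0,0]
    - [0,0,0]
    - [0,0,0]
    - [0,0,0]
  hand: [0,0,0,0,0,0]

```text
time_s: 12.18
ee_pos: [510.4, 254.0, 92.1]
ee_rot: [-180.0, 0.1, 79.5]
force: [-0.5, 0.3, -0.2]
gripper_width: 25.3
gripper_force: 18.0
```

Call:
apply_moves:
  delta_pos:
    - [0,0,-0.15]
    - [0,0,-0.3]
    - [0,0,-0.42]
    - [0,0,-0.53]
    - [0,0,-0.6]
    - [0,0,-0.64]
    - [0,0,-0.66]
    - [0,0,-0.66]
    - [0,0,-0.66]
  rot:
    - [0,0,0]
    - [0,0,0]
    - [0,0,0]
    - [0,0,0]
    - [0,0,0]
    - [0,0,0]
    - [0,0,0]
    - [0,0,0]
    - [0,0,0]
  hand: [0,0,0,0,0,0,0,0,0]

```text
time_s: 12.93
ee_pos: [511.1, 255.1, 14.0]
ee_rot: [179.9, -0.0, 79.5]
force: [-0.7, 0.3, -0.6]
gripper_width: 25.2
gripper_force: 18.0
```

Call:
apply_moves:
  delta_pos:
    - [0,0,-0.012]
    - [0,0,-0.012]
    - [0,0,-0.012]
    - [0,0,-0.012]
    - [0,0,-0.012]
    - [0,0,-0.012]
    - [0,0,-0.012]
    - [0,0,0.2]
    - [0,0,0.5]
    - [0,0,0.9]
  rot:
    - [0,0,0]
    - [0,0,0]
    - [0,0,0]
    - [0,0,0]
    - [0,0,0]
    - [0,0,0]
    - [0,0,0]
    - [0,0,0]
    - [0,0,0]
    - [0,0,0]
  hand: [0,0,0.45,0.45,0.45,0.45,0.45,0.45,0.45,0.45]

```text
time_s: 13.77
ee_pos: [508.8, 254.6, 114.1]
ee_rot: [-179.7, 0.2, 79.6]
force: [0.3, -0.2, 0.9]
gripper_width: 41.1
gripper_force: 0.0
```

Call:
apply_moves:
  delta_pos:
    - [0.04,-0.3,0.053]
    - [0.085,-0.64,0.053]
    - [0.085,-0.975,0.053]
    - [0.085,-0.975,0.053]
  rot:
    - [0,0,0]
    - [0,0,0]
    - [0,0,0]
    - [0,0,0]
  hand: [0.7,0.7,0.7,0.7]

```text
time_s: 14.1
ee_pos: [520.1, 132.7, 121.5]
ee_rot: [-180.0, 0.2, 79.3]
force: [-1.3, -0.3, -0.2]
gripper_width: 62.8
gripper_force: 0.0
```

Call:
apply_moves:
  delta_pos:
    - [0.04,-0.3,0.053]
    - [0.085,-0.64,0.053]
    - [0.085,-0.975,0.053]
    - [0.085,-0.975,0.053]
  rot:
    - [0,0,0]
    - [0,0,0]
    - [0,0,0]
    - [0,0,0]
  hand: [0.7,0.7,0.7,0.7]

```text
time_s: 14.43
ee_pos: [530.8, 15.9, 127.6]
ee_rot: [180.0, 0.2, 79.3]
force: [0.1, 0.5, -0.1]
gripper_width: 63.6
gripper_force: 0.0
```

Call:
apply_moves:
  delta_pos:
    - [0.04,-0.3,0.053]
    - [0.085,-0.64,0.053]
    - [0.085,-0.975,0.053]
    - [0.085,-0.975,0.053]
    - [0.085,-0.975,0.053]
    - [0.085,-0.975,0.053]
  rot:
    - [0,0,0]
    - [0,0,0]
    - [0,0,0]
    - [0,0,0]
    - [0,0,0]
    - [0,0,0]
  hand: [0.7,0.7,0.7,0.7,0.7,0.7]

```text
time_s: 14.93
ee_pos: [540.8, -94.9, 133.7]
ee_rot: [-179.9, -0.0, 79.5]
force: [0.6, 0.4, 0.7]
gripper_width: 63.9
gripper_force: 0.0
```

```bash
python3 -c "
from h import *
T=viewer.grab_frame('top');S=viewer.grab_frame('side')
e=env.state()['ee_pos'];print(e,env.state()['ee_rot'])
im=S['pixels'].copy()
for X,c in (((540.5,-95.5,98),(255,255,0)),((540.5,-95.5,80),(255,255,0)),((540.5,-95.5,60),(255,255,0)),(e,(255,0,0))):
  p=proj(S,X);cv2.circle(im,tuple(int(round(v)) for v in p),1,c,-1)
o=np.hstack([cv2.resize(im[100:250,210:390],(480,400),interpolation=cv2.INTER_CUBIC),cv2.resize(S['pixels'][240:420,140:320],(320,400))])
cv2.imwrite('pics/ch.png',cv2.cvtColor(o,cv2.COLOR_RGB2BGR))"
```

```text
[540.88387277 -94.1250033  133.91570825] [-1.79969666e+02 -2.77312317e-02  7.96606711e+01]
```

View pics/ch.png

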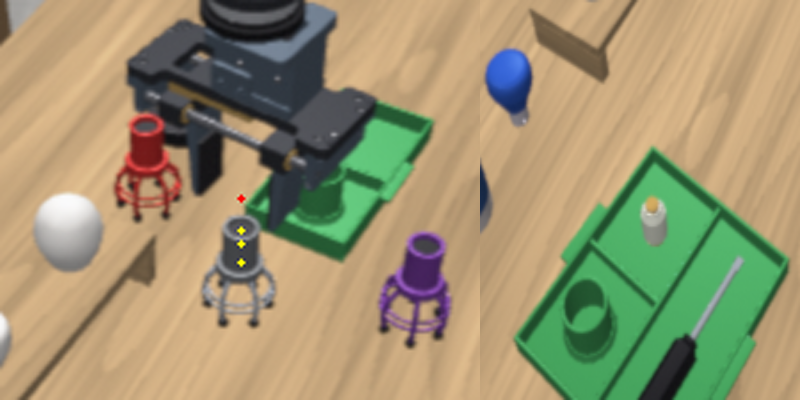

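The fuse stands in its bay. The yellow model points lie on the grey socket's axis at about (241,245), so I'll grip it.

Call:
apply_moves:
  delta_pos:
    - [0,0,-0.2]
    - [0,0,-0.4]
    - [0,0,-0.59]
    - [0,0,-0.59]
    - [0,0,-0.59]
  rot:
    - [0,0,0]
    - [0,0,0]
    - [0,0,0]
    - [0,0,0]
    - [0,0,0]
  hand: [0.7,0.7,0.7,0.7,0.7]
  newtons: 45

```text
time_s: 15.45
ee_pos: [540.4, -94.2, 62.7]
ee_rot: [-179.9, -0.0, 79.7]
force: [-0.6, 0.0, 1.4]
gripper_width: 63.7
gripper_force: 0.0
```

Call:
apply_moves:
  delta_pos:
    - [0,0,0]
    - [0,0,0]
    - [0,0,0]
    - [0,0,0]
    - [0,0,0]
    - [0,0,0]
    - [0,0,0]
    - [0,0,0.05]
    - [0,0,0.15]
    - [0,0,0.3]
  rot:
    - [0,0,0]
    - [0,0,0]
    - [0,0,0]
    - [0,0,0]
    - [0,0,0]
    - [0,0,0]
    - [0,0,0]
    - [0,0,0]
    - [0,0,0]
    - [0,0,0]
  hand: [0,0,0,0,0,0,0,0,0,0]

```text
time_s: 16.28
ee_pos: [539.2, -95.4, 98.2]
ee_rot: [-179.7, -0.0, 79.6]
force: [0.7, -0.0, -1.3]
gripper_width: 30.9
gripper_force: 45.0
```

Call:
apply_moves:
  delta_pos:
    - [0,0,0.13]
    - [0,0,0.25]
    - [0,0,0.36]
    - [0,0,0.4]
    - [0,0,0.4]
  rot:
    - [0,0,0]
    - [0,0,0]
    - [0,0,0]
    - [0,0,0]
    - [0,0,0]
  hand: [0,0,0,0,0]

```text
time_s: 16.7
ee_pos: [541.4, -95.8, 148.4]
ee_rot: [179.9, 0.0, 79.6]
force: [-0.2, -0.4, -1.5]
gripper_width: 31.5
gripper_force: 45.0
```

Call:
apply_moves:
  delta_pos:
    - [-0.01,-0.1,0]
    - [-0.03,-0.3,0]
    - [-0.05,-0.5,0]
    - [-0.066,-0.72,0]
  rot:
    - [0,0,0]
    - [0,0,0]
    - [0,0,0]
    - [0,0,0]
  hand: [0,0,0,0]

```text
time_s: 17.03
ee_pos: [531.8, -183.0, 145.9]
ee_rot: [-179.8, -0.0, 79.6]
force: [0.6, -0.3, -0.6]
gripper_width: 31.4
gripper_force: 45.0
```

Call:
apply_moves:
  delta_pos:
    - [-0.02,-0.24,0]
    - [-0.04,-0.48,0]
    - [-0.066,-0.72,0]
  rot:
    - [0,0,0]
    - [0,0,0]
    - [0,0,0]
  hand: [0,0,0]

```text
time_s: 17.28
ee_pos: [523.8, -270.3, 145.8]
ee_rot: [-179.9, -0.0, 79.6]
force: [0.3, 0.4, -1.0]
gripper_width: 31.2
gripper_force: 45.0
```

Call:
apply_moves:
  delta_pos:
    - [-0.02,-0.22,0]
    - [-0.04,-0.42,0]
    - [-0.05,-0.58,0]
    - [-0.066,-0.67,0]
    - [-0.066,-0.72,0]
    - [-0.066,-0.72,0]
    - [-0.066,-0.72,0]
    - [-0.066,-0.72,0]
  rot:
    - [0,0,0]
    - [0,0,0]
    - [0,0,0]
    - [0,0,0]
    - [0,0,0]
    - [0,0,0]
    - [0,0,0]
    - [0,0,0]
  hand: [0,0,0,0,0,0,0,0]

```text
time_s: 17.95
ee_pos: [517.2, -353.7, 147.1]
ee_rot: [-180.0, -0.0, 79.6]
force: [0.1, 0.2, 0.0]
gripper_width: 30.9
gripper_force: 45.0
```

```bash
python3 -c "
from h import *
T=viewer.grab_frame('top');S=viewer.grab_frame('side')
e=env.state()['ee_pos'];print(e,env.state()['ee_rot'])
o=np.hstack([cv2.resize(T['pixels'][140:290,340:490],(400,400),interpolation=cv2.INTER_CUBIC),cv2.resize(S['pixels'][60:210,280:430],(400,400),interpolation=cv2.INTER_CUBIC)])
cv2.imwrite('pics/ch2.png',cv2.cvtColor(o,cv2.COLOR_RGB2BGR))"
```

```text
[ 517.43073893 -353.76394698  147.35715277] [-1.79994170e+02 -1.93679478e-02  7.96471243e+01]
```

View pics/ch2.png

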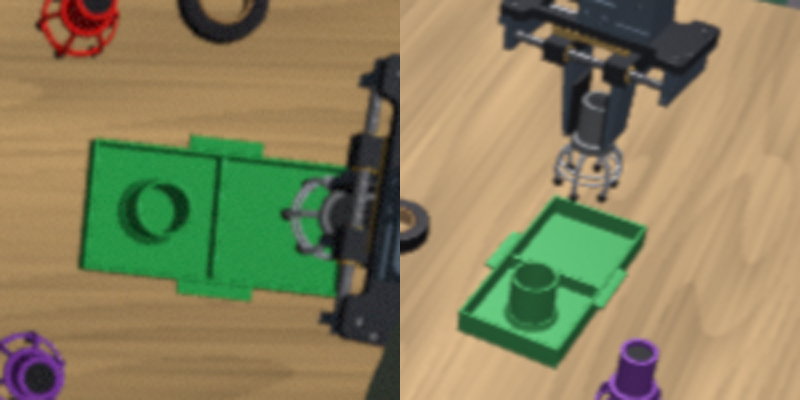

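The head hangs upright above the open bay. Lowering it now.

Call:
apply_moves:
  delta_pos:
    - [0,0,-0.12]
    - [0,0,-0.25]
    - [0,0,-0.38]
    - [0,0,-0.5]
    - [0,0,-0.58]
    - [0,0,-0.63]
    - [0,0,-0.665]
    - [0,0,-0.665]
    - [0,0,-0.665]
    - [0,0,-0.665]
  rot:
    - [0,0,0]
    - [0,0,0]
    - [0,0,0]
    - [0,0,0]
    - [0,0,0]
    - [0,0,0]
    - [0,0,0]
    - [0,0,0]
    - [0,0,0]
    - [0,0,0]
  hand: [0,0,0,0,0,0,0,0,0,0]

```text
time_s: 18.88
ee_pos: [517.6, -355.0, 68.1]
ee_rot: [179.9, 0.0, 79.6]
force: [0.3, 0.1, -1.8]
gripper_width: 31.4
gripper_force: 45.0
```

Call:
apply_moves:
  delta_pos:
    - [0,0,0]
    - [0,0,0]
    - [0,0,0]
    - [0,0,0]
    - [0,0,0]
    - [0,0,0]
    - [0,0,0.2]
    - [0,0,0.45]
    - [0,0,0.7]
    - [0,0,0.7]
  rot:
    - [0,0,0]
    - [0,0,0]
    - [0,0,0]
    - [0,0,0]
    - [0,0,0]
    - [0,0,0]
    - [0,0,0]
    - [0,0,0]
    - [0,0,0]
    - [0,0,0]
  hand: [0.7,0.7,0.7,0.7,0.7,0.7,0.7,0.7,0.9,1]

```text
time_s: 19.72
ee_pos: [520.3, -357.0, 158.1]
ee_rot: [179.4, 0.3, 79.6]
force: [0.2, -0.4, 0.8]
gripper_width: 74.5
gripper_force: 0.0
```

Call:
apply_moves:
  delta_pos:
    - [0.15,0.28,0.03]
    - [0.3,0.57,0.03]
    - [0.452,0.864,0.03]
    - [0.452,0.864,0.03]
  rot:
    - [0,0,0]
    - [0,0,0]
    - [0,0,0]
    - [0,0,0]
  hand: [1,1,1,1]

```text
time_s: 20.05
ee_pos: [574.1, -245.4, 154.9]
ee_rot: [179.9, -0.2, 79.8]
force: [1.0, -0.0, 0.9]
gripper_width: 91.1
gripper_force: 0.0
```

Call:
apply_moves:
  delta_pos:
    - [0.15,0.28,0.03]
    - [0.3,0.57,0.03]
    - [0.452,0.864,0.03]
    - [0.452,0.864,0.03]
  rot:
    - [0,0,0]
    - [0,0,0]
    - [0,0,0]
    - [0,0,0]
  hand: [1,1,1,1]

```text
time_s: 20.38
ee_pos: [628.4, -141.7, 158.3]
ee_rot: [179.9, -0.2, 79.9]
force: [-0.0, 0.6, 0.5]
gripper_width: 91.0
gripper_force: 0.0
```

Call:
apply_moves:
  delta_pos:
    - [0.15,0.28,0.03]
    - [0.3,0.57,0.03]
    - [0.452,0.864,0.03]
    - [0.452,0.864,0.03]
    - [0.452,0.864,0.03]
    - [0.452,0.864,0.03]
  rot:
    - [0,0,0]
    - [0,0,0]
    - [0,0,0]
    - [0,0,0]
    - [0,0,0]
    - [0,0,0]
  hand: [1,1,1,1,1,1]

```text
time_s: 20.88
ee_pos: [679.4, -44.6, 161.7]
ee_rot: [-179.9, 0.1, 79.6]
force: [-0.4, -0.5, -0.6]
gripper_width: 91.2
gripper_force: 0.0
```

```bash
python3 -c "
from h import *
T=viewer.grab_frame('top');S=viewer.grab_frame('side')
e=env.state()['ee_pos'];print(e,env.state()['ee_rot'])
im=S['pixels'].copy()
P=(679.5,-43,87)
for t in np.arange(0,6.28,.35):
  cv2.circle(im,tuple(int(round(v)) for v in proj(S,(P[0]+30*np.cos(t),P[1]+30*np.sin(t),87))),0,(255,0,0),-1)
  cv2.circle(im,tuple(int(round(v)) for v in proj(S,(686+25*np.cos(t),87+25*np.sin(t),78))),0,(255,0,0),-1)
for z in (68,87,118): cv2.circle(im,tuple(int(round(v)) for v in proj(S,(P[0],P[1],z))),0,(0,0,255),-1)
o=np.hstack([cv2.resize(im[120:270,165:315],(400,400),interpolation=cv2.INTER_NEAREST),cv2.resize(S['pixels'][90:240,260:410],(400,400),interpolation=cv2.INTER_CUBIC)])
cv2.imwrite('pics/pr.png',cv2.cvtColor(o,cv2.COLOR_RGB2BGR))"
```

```text
[679.26863332 -45.44990284 162.12888565] [-1.79967821e+02  3.70937328e-02  7.94869582e+01]
```

View pics/pr.png

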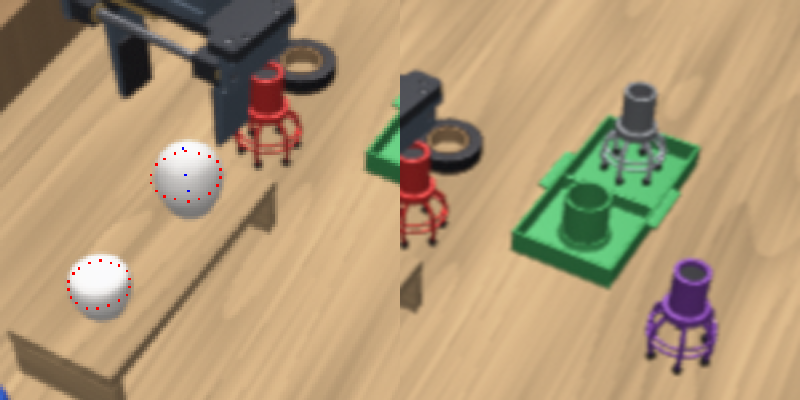

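The changer head stands in its bay. The pear ring overlay matches to about 1 px. Now I'll pick up the pear.

Call:
apply_moves:
  delta_pos:
    - [0,0.01,-0.25]
    - [0,0.01,-0.45]
    - [0,0.01,-0.62]
    - [0,0.01,-0.73]
    - [0,0.01,-0.78]
    - [0,0.01,-0.78]
    - [0,0.01,-0.78]
  rot:
    - [0,0,0]
    - [0,0,0]
    - [0,0,0]
    - [0,0,0]
    - [0,0,0]
    - [0,0,0]
    - [0,0,0]
  hand: [1,1,1,1,1,1,1]
  newtons: 15

```text
time_s: 21.57
ee_pos: [680.1, -43.6, 69.3]
ee_rot: [180.0, 0.0, 79.5]
force: [0.4, 0.7, 1.0]
gripper_width: 91.4
gripper_force: 0.0
```

Call:
apply_moves:
  delta_pos:
    - [0,0,0]
    - [0,0,0]
    - [0,0,0]
    - [0,0,0]
    - [0,0,0]
    - [0,0,0]
    - [0,0,0]
  rot:
    - [0,0,0]
    - [0,0,0]
    - [0,0,0]
    - [0,0,0]
    - [0,0,0]
    - [0,0,0]
    - [0,0,0]
  hand: [0,0,0,0,0,0,0]

```text
time_s: 22.15
ee_pos: [680.7, -42.7, 69.2]
ee_rot: [179.9, -0.0, 79.6]
force: [0.3, -0.6, 1.6]
gripper_width: 59.3
gripper_force: 15.0
```

Call:
apply_moves:
  delta_pos:
    - [0,0,0.1]
    - [0,0,0.25]
    - [0,0,0.4]
    - [0,0,0.55]
    - [0,0,0.65]
    - [0,0,0.7]
    - [0,0,0.7]
  rot:
    - [0,0,0]
    - [0,0,0]
    - [0,0,0]
    - [0,0,0]
    - [0,0,0]
    - [0,0,0]
    - [0,0,0]
  hand: [0,0,0,0,0,0,0]

```text
time_s: 22.73
ee_pos: [680.5, -42.6, 154.5]
ee_rot: [179.8, -0.0, 79.6]
force: [0.3, -0.1, -1.0]
gripper_width: 59.3
gripper_force: 15.0
```

```bash
python3 -c "
from h import *
S=viewer.grab_frame('side')
s=env.state();print(s['ee_pos'],s['gripper_width'])
cv2.imwrite('pics/pr2.png',cv2.cvtColor(cv2.resize(S['pixels'][80:260,165:315],(500,600),interpolation=cv2.INTER_CUBIC),cv2.COLOR_RGB2BGR))"
```

```text
[679.89204143 -42.5762863  153.03862535] 59.552348853748825
```

View pics/pr2.png

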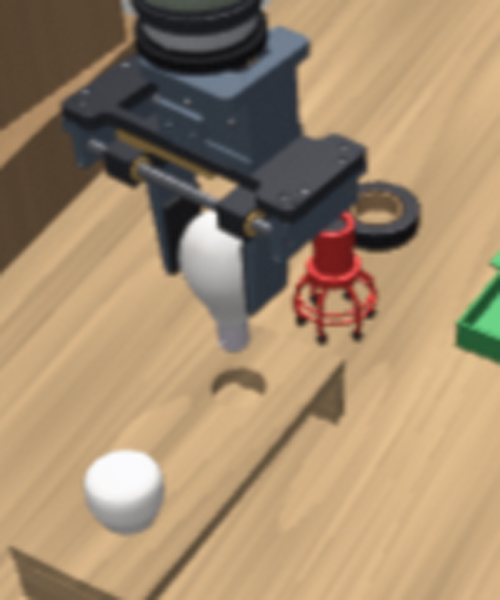

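The pear is held upright with its cap at about (233,335), clear of the rack hole at (238,380). Now I'll carry it to the cup.

Call:
apply_moves:
  delta_pos:
    - [-0.05,-0.07,0]
    - [-0.16,-0.22,0]
    - [-0.32,-0.44,0]
    - [-0.48,-0.66,0]
    - [-0.637,-0.869,0]
  rot:
    - [0,0,0]
    - [0,0,0]
    - [0,0,0]
    - [0,0,0]
    - [0,0,0]
  hand: [0,0,0,0,0]

```text
time_s: 23.2
ee_pos: [601.2, -148.1, 151.1]
ee_rot: [-179.8, 0.0, 79.6]
force: [-0.1, -0.6, -0.0]
gripper_width: 59.4
gripper_force: 15.0
```

Call:
apply_moves:
  delta_pos:
    - [-0.16,-0.22,0]
    - [-0.32,-0.44,0]
    - [-0.48,-0.66,0]
    - [-0.59,-0.8,0]
    - [-0.637,-0.869,0]
    - [-0.637,-0.869,0]
    - [-0.637,-0.869,0]
  rot:
    - [0,0,0]
    - [0,0,0]
    - [0,0,0]
    - [0,0,0]
    - [0,0,0]
    - [0,0,0]
    - [0,0,0]
  hand: [0,0,0,0,0,0,0]

```text
time_s: 23.78
ee_pos: [526.9, -251.0, 152.1]
ee_rot: [-180.0, -0.1, 79.5]
force: [0.5, 0.3, -1.6]
gripper_width: 59.9
gripper_force: 15.0
```

Call:
apply_moves:
  delta_pos:
    - [0,0,-0.1]
    - [0,0,-0.2]
    - [0,0,-0.27]
    - [0,0,-0.27]
    - [0,0,-0.27]
  rot:
    - [0,0,0]
    - [0,0,0]
    - [0,0,0]
    - [0,0,0]
    - [0,0,0]
  hand: [0,0,0,0,0]

```text
time_s: 24.2
ee_pos: [527.4, -250.2, 119.7]
ee_rot: [-179.9, -0.0, 79.6]
force: [0.1, 0.1, -0.7]
gripper_width: 59.9
gripper_force: 15.0
```

```bash
python3 -c "
from h import *
T=viewer.grab_frame('top');S=viewer.grab_frame('side')
s=env.state();print(s['ee_pos'],s['gripper_width'])
o=np.hstack([cv2.resize(T['pixels'][140:290,340:490],(400,400),interpolation=cv2.INTER_CUBIC),cv2.resize(S['pixels'][90:240,260:410],(400,400),interpolation=cv2.INTER_CUBIC)])
cv2.imwrite('pics/pr3.png',cv2.cvtColor(o,cv2.COLOR_RGB2BGR))"
```

```text
[ 527.84557807 -250.90347038  120.74662453] 59.59900136529783
```

View pics/pr3.png

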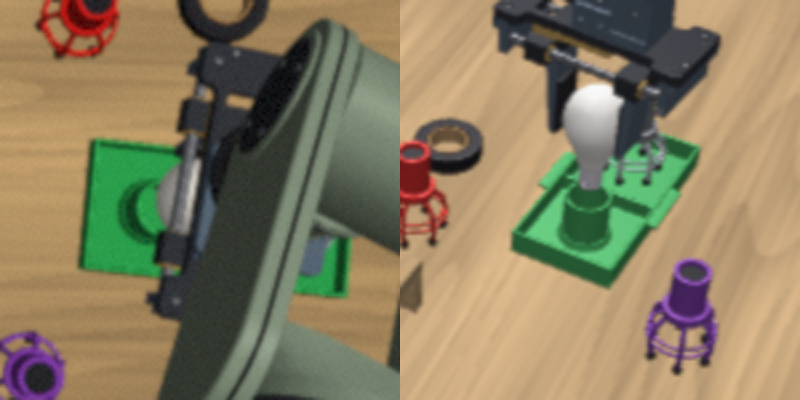

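The cap sits above the cup at about (591,190) in the crop, and the cup mouth is centred near (587,200). Lowering it gently.

Call:
apply_moves:
  delta_pos:
    - [0,0,-0.08]
    - [0,0,-0.16]
    - [0,0,-0.24]
    - [0,0,-0.31]
    - [0,0,-0.37]
    - [0,0,-0.42]
    - [0,0,-0.44]
    - [0,0,-0.45]
    - [0,0,-0.45]
    - [0,0,-0.45]
  rot:
    - [0,0,0]
    - [0,0,0]
    - [0,0,0]
    - [0,0,0]
    - [0,0,0]
    - [0,0,0]
    - [0,0,0]
    - [0,0,0]
    - [0,0,0]
    - [0,0,0]
  hand: [0,0,0,0,0,0,0,0,0,0]

```text
time_s: 25.13
ee_pos: [527.2, -250.2, 67.5]
ee_rot: [180.0, -0.1, 79.5]
force: [-2.5, 4.3, 9.0]
gripper_width: 59.5
gripper_force: 15.0
```

Call:
apply_moves:
  delta_pos:
    - [0,0.01,0]
    - [-0.01,0.02,0]
    - [-0.01,0.03,0]
    - [-0.01,0.03,0]
    - [-0.01,0.03,0]
  rot:
    - [0,0,0]
    - [0,0,0]
    - [0,0,0]
    - [0,0,0]
    - [0,0,0]
  hand: [0,0,0,0,0]

```text
time_s: 25.55
ee_pos: [526.4, -247.8, 66.3]
ee_rot: [179.9, 0.0, 79.6]
force: [1.9, -0.3, 1.2]
gripper_width: 59.3
gripper_force: 15.0
```

Call:
apply_moves:
  delta_pos:
    - [0,0,0]
    - [0,0,0]
    - [0,0,0]
    - [0,0,0]
    - [0,0,0]
    - [0,0,0]
    - [0,0,0.2]
    - [0,0,0.45]
    - [0,0,0.75]
    - [0,0,0.75]
  rot:
    - [0,0,0]
    - [0,0,0]
    - [0,0,0]
    - [0,0,0]
    - [0,0,0]
    - [0,0,0]
    - [0,0,0]
    - [0,0,0]
    - [0,0,0]
    - [0,0,0]
  hand: [1,1,1,1,1,1,1,1,1,1]

```text
time_s: 26.38
ee_pos: [529.6, -249.4, 163.3]
ee_rot: [179.3, 0.2, 79.6]
force: [0.9, -0.9, 0.7]
gripper_width: 91.1
gripper_force: 0.0
```

Call:
apply_moves:
  delta_pos:
    - [0.15,0.3,0]
    - [0.3,0.62,0]
    - [0.444,0.929,0]
    - [0.444,0.929,0]
  rot:
    - [0,0,0]
    - [0,0,0]
    - [0,0,0]
    - [0,0,0]
  hand: [1,1,1,1]

```text
time_s: 26.72
ee_pos: [581.8, -130.2, 156.3]
ee_rot: [179.9, -0.2, 79.9]
force: [-0.2, -0.5, -0.7]
gripper_width: 91.1
gripper_force: 0.0
```

Call:
apply_moves:
  delta_pos:
    - [0.15,0.3,0]
    - [0.3,0.62,0]
    - [0.444,0.929,0]
    - [0.444,0.929,0]
  rot:
    - [0,0,0]
    - [0,0,0]
    - [0,0,0]
    - [0,0,0]
  hand: [1,1,1,1]

```text
time_s: 27.05
ee_pos: [635.1, -18.5, 156.0]
ee_rot: [179.9, -0.2, 79.9]
force: [0.3, -0.3, 0.2]
gripper_width: 91.1
gripper_force: 0.0
```

Call:
apply_moves:
  delta_pos:
    - [0.15,0.3,0]
    - [0.3,0.62,0]
    - [0.444,0.929,0]
    - [0.444,0.929,0]
    - [0.444,0.929,0]
    - [0.444,0.929,0]
  rot:
    - [0,0,0]
    - [0,0,0]
    - [0,0,0]
    - [0,0,0]
    - [0,0,0]
    - [0,0,0]
  hand: [1,1,1,1,1,1]

```text
time_s: 27.55
ee_pos: [685.2, 86.1, 155.7]
ee_rot: [-179.9, 0.1, 79.6]
force: [-0.2, 1.1, 0.4]
gripper_width: 91.1
gripper_force: 0.0
```

```bash
python3 -c "
from h import *
T=viewer.grab_frame('top');S=viewer.grab_frame('side')
s=env.state();print(s['ee_pos'],s['ee_rot'])
im=S['pixels'].copy()
for t in np.arange(0,6.28,.35):
  for z in(73,83): cv2.circle(im,tuple(int(round(v)) for v in proj(S,(686+25*np.cos(t),87+25*np.sin(t),z))),0,(255,0,0),-1)
o=np.hstack([cv2.resize(im[130:280,135:285],(400,400),interpolation=cv2.INTER_NEAREST),cv2.resize(S['pixels'][90:240,260:410],(400,400),interpolation=cv2.INTER_CUBIC)])
cv2.imwrite('pics/sp.png',cv2.cvtColor(o,cv2.COLOR_RGB2BGR))"
```

```text
[685.18701481  85.1989657  156.23337418] [-1.79975564e+02  4.01128402e-02  7.94928768e+01]
```

View pics/sp.png

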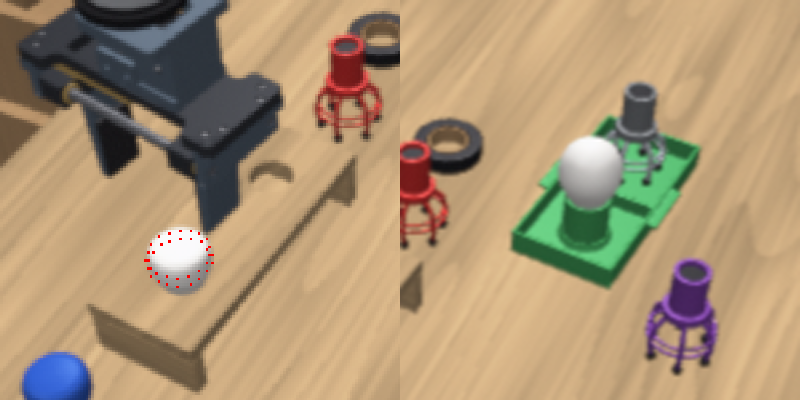

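The pear is seated upright in its cup. The spot globe overlay fits at about (180,258) in the crop. Now I'll pick it up.

Call:
apply_moves:
  delta_pos:
    - [0,0.01,-0.25]
    - [0,0.01,-0.45]
    - [0,0.01,-0.62]
    - [0,0.01,-0.73]
    - [0,0.01,-0.795]
    - [0,0.01,-0.795]
    - [0,0.01,-0.795]
  rot:
    - [0,0,0]
    - [0,0,0]
    - [0,0,0]
    - [0,0,0]
    - [0,0,0]
    - [0,0,0]
    - [0,0,0]
  hand: [1,1,1,1,1,1,1]
  newtons: 15

```text
time_s: 28.23
ee_pos: [685.9, 87.1, 61.4]
ee_rot: [180.0, -0.0, 79.5]
force: [0.6, 0.2, 1.0]
gripper_width: 91.4
gripper_force: 0.0
```

Call:
apply_moves:
  delta_pos:
    - [0,0,0]
    - [0,0,0]
    - [0,0,0]
    - [0,0,0]
    - [0,0,0]
    - [0,0,0]
    - [0,0,0]
    - [0,0,0]
  rot:
    - [0,0,0]
    - [0,0,0]
    - [0,0,0]
    - [0,0,0]
    - [0,0,0]
    - [0,0,0]
    - [0,0,0]
    - [0,0,0]
  hand: [0,0,0,0,0,0,0,0]

```text
time_s: 28.9
ee_pos: [688.4, 87.9, 62.3]
ee_rot: [179.6, -0.1, 79.6]
force: [4.3, -1.3, 3.4]
gripper_width: 49.4
gripper_force: 15.0
```

Call:
apply_moves:
  delta_pos:
    - [0,0,0.1]
    - [0,0,0.25]
    - [0,0,0.4]
    - [0,0,0.55]
    - [0,0,0.65]
    - [0,0,0.7]
    - [0,0,0.7]
  rot:
    - [0,0,0]
    - [0,0,0]
    - [0,0,0]
    - [0,0,0]
    - [0,0,0]
    - [0,0,0]
    - [0,0,0]
  hand: [0,0,0,0,0,0,0]

```text
time_s: 29.48
ee_pos: [685.9, 88.3, 146.4]
ee_rot: [179.9, -0.0, 79.6]
force: [0.4, -1.2, -1.5]
gripper_width: 49.4
gripper_force: 15.0
```

Call:
apply_moves:
  delta_pos:
    - [-0.04,0.07,0]
    - [-0.12,0.2,0]
    - [-0.22,0.38,0]
    - [-0.33,0.56,0]
    - [-0.436,0.75,0]
  rot:
    - [0,0,0]
    - [0,0,0]
    - [0,0,0]
    - [0,0,0]
    - [0,0,0]
  hand: [0,0,0,0,0]

```text
time_s: 29.9
ee_pos: [630.8, 179.8, 143.3]
ee_rot: [-179.8, 0.1, 79.6]
force: [0.3, 0.2, -0.2]
gripper_width: 49.2
gripper_force: 15.0
```

Call:
apply_moves:
  delta_pos:
    - [-0.11,0.19,0]
    - [-0.22,0.38,0]
    - [-0.33,0.56,0]
    - [-0.436,0.75,0]
  rot:
    - [0,0,0]
    - [0,0,0]
    - [0,0,0]
    - [0,0,0]
  hand: [0,0,0,0]

```text
time_s: 30.23
ee_pos: [578.0, 269.9, 143.5]
ee_rot: [-179.8, 0.1, 79.6]
force: [-0.3, 0.1, -0.6]
gripper_width: 49.3
gripper_force: 15.0
```

Call:
apply_moves:
  delta_pos:
    - [-0.11,0.19,0]
    - [-0.22,0.38,0]
    - [-0.33,0.56,0]
    - [-0.39,0.68,0]
    - [-0.436,0.75,0]
    - [-0.436,0.75,0]
    - [-0.436,0.75,0]
    - [-0.436,0.75,-0.1]
    - [-0.436,0.75,-0.2]
    - [-0.436,0.75,-0.2]
  rot:
    - [0,0,0]
    - [0,0,0]
    - [0,0,0]
    - [0,0,0]
    - [0,0,0]
    - [0,0,0]
    - [0,0,0]
    - [0,0,0]
    - [0,0,0]
    - [0,0,0]
  hand: [0,0,0,0,0,0,0,0,0,0]

```text
time_s: 31.07
ee_pos: [527.8, 356.0, 118.3]
ee_rot: [-179.8, 0.2, 79.5]
force: [-0.3, 0.4, -0.2]
gripper_width: 49.4
gripper_force: 15.0
```

```bash
python3 -c "
from h import *
T=viewer.grab_frame('top');S=viewer.grab_frame('side')
s=env.state();print(s['ee_pos'],s['gripper_width'])
o=np.hstack([cv2.resize(T['pixels'][140:320,50:230],(400,400),interpolation=cv2.INTER_CUBIC),cv2.resize(S['pixels'][240:420,120:300],(400,400),interpolation=cv2.INTER_CUBIC)])
cv2.imwrite('pics/sp2.png',cv2.cvtColor(o,cv2.COLOR_RGB2BGR))"
```

```text
[528.9332425  356.98445695 120.46951843] 49.142665485760666
```

View pics/sp2.png

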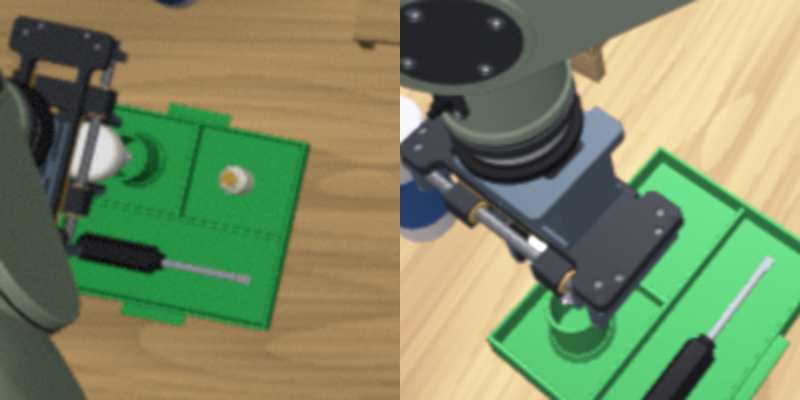

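The globe is held cap down above its cup, with the screwdriver and fuse in place. Lowering it gently.

Call:
apply_moves:
  delta_pos:
    - [0,0,-0.08]
    - [0,0,-0.16]
    - [0,0,-0.24]
    - [0,0,-0.31]
    - [0,0,-0.37]
    - [0,0,-0.42]
    - [0,0,-0.46]
    - [0,0,-0.49]
    - [0,0,-0.5]
    - [0,0,-0.5]
  rot:
    - [0,0,0]
    - [0,0,0]
    - [0,0,0]
    - [0,0,0]
    - [0,0,0]
    - [0,0,0]
    - [0,0,0]
    - [0,0,0]
    - [0,0,0]
    - [0,0,0]
  hand: [0,0,0,0,0,0,0,0,0,0]

```text
time_s: 32.0
ee_pos: [528.8, 358.1, 60.7]
ee_rot: [180.0, 0.0, 79.6]
force: [0.6, 0.5, -0.6]
gripper_width: 49.4
gripper_force: 15.0
```

Call:
apply_moves:
  delta_pos:
    - [0,0,-0.01]
    - [0,0,-0.015]
    - [0,0,-0.02]
    - [0,0,-0.02]
    - [0,0,-0.02]
  rot:
    - [0,0,0]
    - [0,0,0]
    - [0,0,0]
    - [0,0,0]
    - [0,0,0]
  hand: [0,0,0,0,0]

```text
time_s: 32.42
ee_pos: [529.4, 358.3, 59.0]
ee_rot: [179.9, -0.1, 79.6]
force: [1.4, 0.3, 1.0]
gripper_width: 49.5
gripper_force: 15.0
```

Call:
apply_moves:
  delta_pos:
    - [0,0,0]
    - [0,0,0]
    - [0,0,0]
    - [0,0,0]
    - [0,0,0]
    - [0,0,0]
    - [0,0,0.2]
    - [0,0,0.45]
    - [0,0,0.8]
    - [0,0,0.95]
  rot:
    - [0,0,0]
    - [0,0,0]
    - [0,0,0]
    - [0,0,0]
    - [0,0,0]
    - [0,0,0]
    - [0,0,0]
    - [0,0,0]
    - [0,0,0]
    - [0,0,0]
  hand: [1,1,1,1,1,1,1,1,1,1]

```text
time_s: 33.25
ee_pos: [530.4, 359.2, 177.5]
ee_rot: [179.7, -0.3, 79.6]
force: [0.6, -0.1, 0.2]
gripper_width: 91.6
gripper_force: 0.0
```

Call:
apply_moves:
  delta_pos:
    - [-0.1,-0.3,0.1]
    - [-0.2,-0.6,0.2]
    - [-0.3,-0.95,0.3]
    - [-0.3,-0.95,0.3]
  rot:
    - [0,0,0]
    - [0,0,0]
    - [0,0,0]
    - [0,0,0]
  hand: [1,1,1,1]

```text
time_s: 33.58
ee_pos: [491.2, 239.4, 210.9]
ee_rot: [179.9, 0.1, 79.4]
force: [0.1, -0.0, 0.3]
gripper_width: 90.8
gripper_force: 0.0
```

Call:
apply_moves:
  delta_pos:
    - [-0.1,-0.3,0.1]
    - [-0.2,-0.6,0.2]
    - [-0.3,-0.95,0.3]
    - [-0.3,-0.95,0.3]
  rot:
    - [0,0,0]
    - [0,0,0]
    - [0,0,0]
    - [0,0,0]
  hand: [1,1,1,1]

```text
time_s: 33.92
ee_pos: [455.5, 125.9, 246.6]
ee_rot: [179.8, 0.1, 79.4]
force: [-0.4, 0.6, -0.2]
gripper_width: 91.3
gripper_force: 0.0
```

Call:
apply_moves:
  delta_pos:
    - [-0.1,-0.3,0]
    - [-0.2,-0.6,0]
    - [-0.3,-0.95,0]
    - [-0.3,-0.95,0]
    - [-0.3,-0.95,0]
    - [-0.3,-0.95,0]
  rot:
    - [0,0,0]
    - [0,0,0]
    - [0,0,0]
    - [0,0,0]
    - [0,0,0]
    - [0,0,0]
  hand: [1,1,1,1,1,1]

```text
time_s: 34.42
ee_pos: [421.3, 16.6, 244.5]
ee_rot: [180.0, -0.1, 79.5]
force: [-0.3, -0.3, 0.9]
gripper_width: 91.2
gripper_force: 0.0
```

```bash
python3 -c "
from h import *
T=viewer.grab_frame('top');S=viewer.grab_frame('side')
o=np.hstack([cv2.resize(T['pixels'],(400,300)),cv2.resize(S['pixels'],(400,300))])
p=np.hstack([cv2.resize(T['pixels'][150:300,60:260],(400,300)),cv2.resize(S['pixels'][240:420,120:360],(400,300))])
cv2.imwrite('pics/end.png',cv2.cvtColor(np.vstack([o,p]),cv2.COLOR_RGB2BGR))"
```

```text
(no output)
```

View pics/end.png

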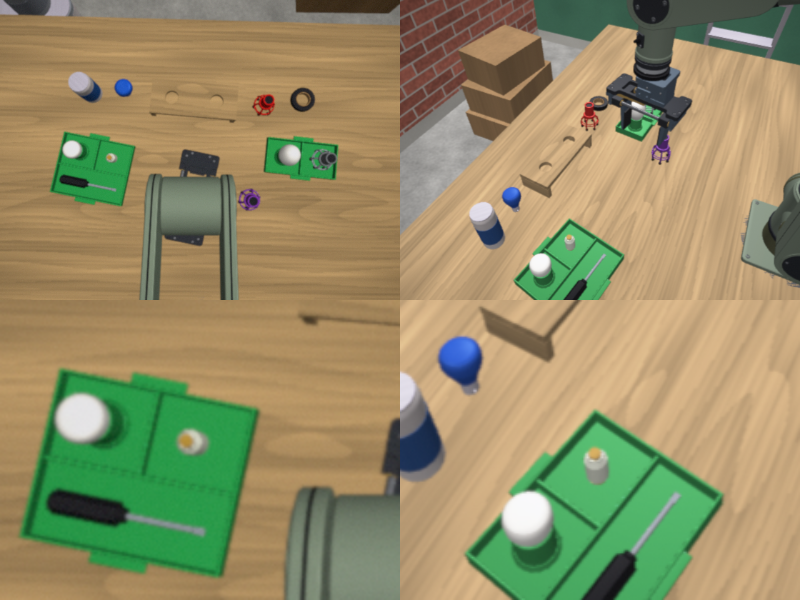

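All five things are in place, and the tape, can and decoys haven't moved. Handing the job in.

```bash
python3 -c "
from workcell import env
print(env.job_done())"
```

```text
the job is handed in; nothing more can be done
None
```

I've handed the job in with both kits made up: the last pictures show all five parts in their own bays or cups and released, with the tape, can and look-alikes left alone, but no verdict came back.

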